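# Sample the inside of a tilted clay jar with a detector wand

### The arm

A 7-joint arm with a two-finger parallel gripper is mounted at the origin on the work surface. World frame = base frame: x ahead of the robot, y to its left, z up, the work surface at z = 0. Lengths are in m, angles in rad, forces in N, time in s.
With the tool pointing down it reaches from about 0.35 to 0.9 m from the base axis. Payload 8.1 kg.
Tool frame: the origin (TCP) lies at the very end of the fingers, on their centre line; the grasp point (between the pads) lies 19 mm behind it; z points along the fingers, y is the line along which they close (so a half turn about z gives the same grasp; the last joint's range is limited). The gripper opens to 92 mm and grips with 3 to 60 N. Pads are 19 mm wide; open, the fingers measure 130 mm over their backs; the gripper's body (75 mm by 190 mm) begins 47 mm behind the grasp point.
Start: joints at [-1.314, 0.434, 0.025, 1.573, -0.012, 1.134, -0.075], TCP at [0.22, 0.585, 0.227] pointing down, gripper open.
Joint ranges: [-2.62, 2.62], [-0.44, 2.09], [-1.27, 1.32], [0.08, 2.57], [-1.32, 4.46], [0.12, 2], [-2.74, 2.74]. Speed limits (rad/s): [2.22, 2.22, 3.01, 3.01, 3.14, 3.14, 3.14].

### API

Orientations are given as a rotation vector (axis times angle).
In Python, from cell import arm gives the robot as it stands.
- The arm moves only by the tool carry_out, never from a script. Its argument "commands" is a list of rows, each a list of 7 numbers: the opening, from 0 (shut) to 1 (fully open), then the shift along the tool's x, y, z each as a share of 0.025 m, from -1 to 1, then the turn, a rotation vector about the tool's x, y, z each as a share of 0.1 rad, from -1 to 1. A call has 1 to 8 rows; each row shifts and turns the commanded pose from where the row before left it, along the tool's axes as they then stand; what a row does not reach is not made up. A row lasts 1/10 s, in which the tool goes at most 50 mm and 8.59 degrees, less where a joint would pass 70% of its speed; a pose out of reach is approached as far as the arm can. A call with a number of a shift or a turn outside -1 to 1 is refused whole. A call with a gripper value outside its range is refused whole. The fingers move at their own pace and stop on an object; "squeeze" is the grip in N (left out, the last holds). Time passes only in rows, so rows that do not move let the fingers close. It gives the time, the measured TCP pose, the force, the opening and the grip force at its end, in the units of the state.
- arm.observe(): the state, without advancing time (a new reading comes with each control period).
- arm.get_image(name): name is "side" or "top" or "wrist"; returns a dict with "pixels" (400x640x3 uint8, red, green, blue), "range_z" (400x640 float32, m along the optical axis (not along the pixel's ray), 0 where there is no reading), "mtx" (3x3 intrinsics, pixels), "R" (3x3) and "t" (3): a world point X has camera coordinates R X + t; the wrist camera has in their place "tool_from_camera" (4x4, takes a point from camera to tool coordinates, whose origin is the TCP and whose axes are the flange's). Camera axes: x right, y down, z forward; pixel columns grow to the right and rows downward; lengths in m; the calibration is good to about 2 mm. A picture is of the moment at which its call begins: read the wrist's pose just before it.
- arm.sign_off(): hands the job in; it is judged then, once.
The state is a dict: "clock": time; "joints": joint angles; "dq": joint speeds; "joint_efforts": joint torques, N m; "position": TCP position; "ee_rot": TCP orientation; "force": force on the tool from outside, world axes, zero at the start; "ft_torque": the same for the moment, N m; "width": opening from 0.0 (shut) to 1.0 (fully open); "gripper_force": force on a finger pad.
Only numpy, scipy, OpenCV 4.12 (cv2) and the standard library are available. Lean on these libraries where they do the work, as an engineer would, in place of code of your own. Each camera call takes 0.05 s, during which the arm holds its last target. There are 200 camera calls.

### The job

Take the sampling wand out of its fork stand and, holding it in line with the leaning clay jar, dip its tip down inside the jar to about 1 cm above the bottom (2 cm at most) and hold it there for about a second. Then draw it out and hang it back upright in the fork stand, collar resting on the two prongs, and let go. Be gentle with the jar so that it is not pushed out of its tilt and the wand does not ram it, and leave the souvenirs standing around where they are.

Things in the scene. Friction and masses are not known exactly. Their poses are not given: they have to be found in the camera images.
- wand: sampling wand, 171 mm long, loose, 0.1 to 0.2 kg, hanging upright in the fork stand. Origin: centre of the underside of its round black collar (diameter 34, 5 thick). z points up along the wand: above the collar a grey handle of 28 (along x) by 20 (along y) mm and 60 tall, from z = 5 to 65 mm; below the origin a steel rod of diameter 10 that ends in a white ball of diameter 12
- wand_tip (a point): lowest point of the wand's white ball tip, 106 mm below the wand's origin on its axis; same axes as the wand
- stand_seat (a point): where the wand's origin belongs: midway between the stand's two prongs, level with their tops, 125 mm above the counter. Fixed stand: base 100 by 90 by 12 mm, one post 32 mm behind this point (+x side), two level prongs 16 wide and 8 thick with a 20 mm gap between them, open at the front (-x, prongs end 32 mm from this point), closed 20 mm behind it
- jar_floor (a point): centre of the jar's inner bottom, 28 mm below the jar's origin on its axis; same axes as the jar. Inner depth to the mouth 80 mm, inside diameter 32 mm at the narrowest (near the mouth)
- jar_mouth (a point): centre of the jar's open mouth, 80 mm from jar_floor along the jar's axis; same axes
- jar: terracotta jar, 52 mm wide, 88 long, wall 5 mm, in a steel band on a stiff level hinge between two pine cheeks (outer faces 88 apart, tops 92 above the counter) of a fixed clamp with base 110 by 100. Origin: on the jar's axis at the hinge, 75 above the counter. z: along the jar's axis to its mouth; it leans 0.56 to 0.70 rad from vertical, to world -y and partly -x. y: hinge
- lantern: pierced tin lantern, bystander, diameter 84, 170 tall; origin at the centre of its underside, z up
- cowbell: copper cowbell, bystander, standing on its mouth, 50 by 75, 99 tall; origin at the centre of its underside, z up
- whistle: ochre clay bird whistle, bystander, 90 by 42, 54 tall; origin at the centre of its underside, z up
- top: wooden spinning top with stripes, bystander, standing upside down with its steel point up, diameter 55, 69 tall; origin at the centre of its underside, z up
Things that resemble listed ones, but are neither listed nor needed, are in the scene too. There is more than one size of the wand; the one meant has the size given above.

How it is judged:
On the way, in this order (a step that is already met when the one before it is completed fails the run):
1. the wand is held by the gripper and lifted clear, at least 30 mm from where it hung (contact force between the fingers and wand above 1 N and distance of wand from where it was at the start of the episode above 0.03 m), for 0.1 s.
2. the held wand's tip is inside the jar, at most 22 mm above its inner bottom, the wand within 0.2 rad of the jar's axis, for 0.8 s (contact force between the fingers and wand above 1 N and z of wand_tip in the frame of jar_floor between -0.004 and 0.022 m and x of wand_tip in the frame of jar_floor between -0.02 and 0.02 m and y of wand_tip in the frame of jar_floor between -0.02 and 0.02 m and angle between the z axis of wand and the z axis of jar_floor, either way round below 0.2 rad), for 0.8 s.
3. the tip is drawn out past the jar's mouth, the wand still held (contact force between the fingers and wand above 1 N and z of wand_tip in the frame of jar_floor above 0.085 m), for 0.05 s.
At the end, for the whole second after the job is handed in: The wand hangs at rest in its stand: its origin within 12 mm sideways and 4 mm in height of stand_seat, upright within 0.1 rad, slower than 0.02 m/s; the jar's mouth is within 12 mm of, and each souvenir within 25 mm of, where it started (horizontal distance between wand and stand_seat below 0.012 m and z of wand in the frame of stand_seat between -0.004 and 0.004 m and angle between wand's own z axis and vertical below 0.1 rad and linear speed of wand below 0.02 m/s and distance of jar_mouth from where it was at the start of the episode below 0.012 m and distance of each of lantern, cowbell, whistle, top from where it was at the start of the episode below 0.025 m); the robot touches nothing.
It fails at once if the jar's mouth is pushed more than 12 mm from where it was (distance of jar_mouth from where it was at the start of the episode above 0.012 m).
It fails at once if the wand presses on the jar with more than 15 N (contact force between wand and jar above 15 N).
It fails at once if a souvenir (lantern, cowbell, whistle or top) is shifted more than 25 mm or tipped over 0.5 rad (distance of any of lantern, cowbell, whistle, top from where it was at the start of the episode above 0.025 m or angle between any of lantern, cowbell, whistle, top's own z axis and vertical above 0.5 rad).
It also fails if it takes over 58 s, if anything falls off the work surface, if the arm or the gripper's body presses on something with over 40 N, if the wrist force passes 120 N, or if a joint passes its speed limit or range.

## Working session

There is one attempt and no reset: what is moved stays moved. The work goes in short steps, Python scripts to look and compute and a tool call to move; the robot and the scene stay as the last step left them, time stands still between calls to the robot, and variables do not carry over. Pictures are saved under pics/ and viewed, at most 10 in all, crops included, and the job is handed in when it is done.

Besides the shell and the picture viewer there is one more tool, called after "Emit:" in YAML: its name, and indented under it one key for each argument. carry_out: Moves the arm, as the interface text tells. Shift numbers are shares of 0.025 m and turn numbers shares of 0.1 rad, none past 1 either way. Its arguments: {"type":"object","properties":{"commands":{"type":"array"},"squeeze":{"type":"number"}},"required":["commands"]}

```bash
mkdir -p pics; cat > h.py <<'E'
import numpy as np, cv2
from scipy.spatial.transform import Rotation as Ro
from cell import arm
def grab(n):
    s=arm.observe(); d=arm.get_image(n)
    if n=='wrist':
        T=np.eye(4);T[:3,:3]=Ro.from_rotvec(s['ee_rot']).as_matrix();T[:3,3]=s['position'];C=T@np.array(d['tool_from_camera'])
    else:
        C=np.eye(4);R=np.array(d['R']);C[:3,:3]=R.T;C[:3,3]=-R.T@np.array(d['t'])
    z=d['range_z'];v,u=np.mgrid[:400,:640];K=np.array(d['mtx'])
    P=np.stack([(u-K[0,2])/K[0,0]*z,(v-K[1,2])/K[1,1]*z,z],-1)@C[:3,:3].T+C[:3,3]
    P[z==0]=np.nan
    return d['pixels'],P,C,K
E
python3 - <<'E'
from h import *
for n in ('side','top'):
    p,P,C,K=grab(n); np.savez(n+'.npz',p=p,P=P,C=C,K=K); cv2.imwrite(f'pics/{n}0.png',p[...,::-1]); print(n,C.round(3).tolist(),K.tolist())
s=arm.observe();print(s)
E
```

```text
side [[-0.998, -0.043, 0.043, 0.576], [-0.061, 0.737, -0.673, 0.735], [-0.003, -0.674, -0.739, 0.92], [0.0, 0.0, 0.0, 1.0]] [[461.6158617864177, 0.0, 313.4952715864368], [0.0, 461.6158617864177, 198.68968270927638], [0.0, 0.0, 1.0]]
top [[-0.0, -0.984, 0.177, 0.409], [-1.0, 0.002, 0.01, 0.008], [-0.01, -0.177, -0.984, 1.34], [0.0, 0.0, 0.0, 1.0]] [[412.9372644077079, 0.0, 320.1920294393618], [0.0, 412.9372644077079, 198.99063472432303], [0.0, 0.0, 1.0]]
{'clock': 0.1, 'joints': array([-1.31357076,  0.43512478,  0.02495899,  1.57400787, -0.01160466,
        1.13399676, -0.0750934 ]), 'dq': array([ 0.00057266, -0.00251328,  0.00059567, -0.00281265,  0.00082717,
       -0.00039038,  0.00024851]), 'joint_efforts': array([ 4.02811304e-03, -6.69125748e+01,  9.88438390e-01, -3.15144897e+01,
       -6.05388824e-02,  3.74601013e-02,  2.95298651e-05]), 'position': array([0.21994786, 0.58452875, 0.22604032]), 'ee_rot': array([-5.62223981e-01, -3.09073806e+00,  2.17599548e-03]), 'force': array([-0.27552333, -0.05426602, -0.92155828]), 'ft_torque': array([-0.00796301,  0.07582135, -0.03263975]), 'gripper_force': 0.0, 'width': 0.9968239255227611}
```

View pics/side0.png

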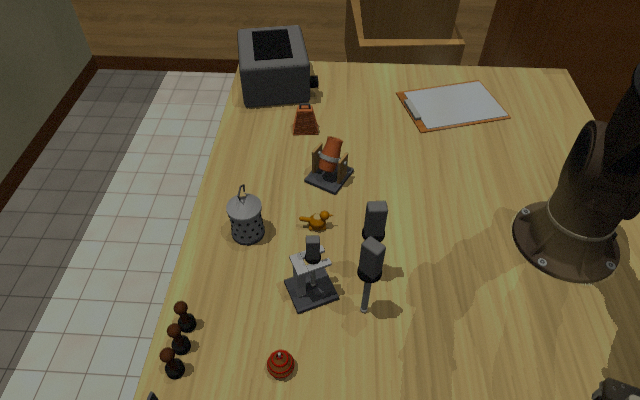

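View pics/top0.png

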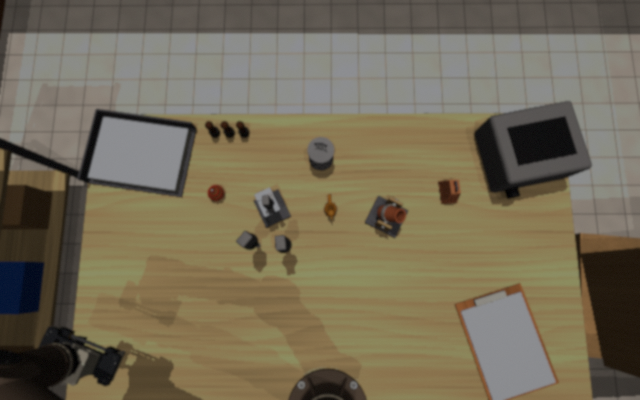

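Candidates for the wand, in side-image pixels: the handle in the fork stand at (313,250), and two larger wand-like things standing on the counter at (375,220) and (371,260). The description says fork stand, so I choose (313,250) and check it in a close crop.

```bash
python3 - <<'E'
from h import *
a=np.load('side.npz');p=a['p'];P=a['P']
c=cv2.resize(p[215:315,270:400],None,fx=5,fy=5,interpolation=cv2.INTER_CUBIC)[:, :]
d=cv2.resize(p[125:195,295:365],None,fx=5,fy=5,interpolation=cv2.INTER_CUBIC)
d=cv2.copyMakeBorder(d,0,c.shape[0]-d.shape[0],0,0,cv2.BORDER_CONSTANT)
m=cv2.resize(np.hstack([c[:, :440],d]),None,fx=1,fy=1)
cv2.imwrite('pics/crop1.png',m[...,::-1]); print(m.shape)
for u,v in [(313,240),(313,237),(313,250),(371,245),(376,208),(295,258),(328,252),(320,153),(333,140),(335,137),(328,155),(281,365),(245,205),(318,213),(305,115)]: print(u,v,P[v,u].round(3))
E
```

```text
(500, 790, 3)
313 240 [0.614 0.177 0.185]
313 237 [0.614 0.172 0.189]
313 250 [0.613 0.185 0.163]
371 245 [0.504 0.225 0.241]
376 208 [0.493 0.134 0.242]
295 258 [0.651 0.18  0.125]
328 252 [ 0.584  0.07  -0.001]
320 153 [ 0.618 -0.192  0.086]
333 140 [ 0.584 -0.201  0.125]
335 137 [ 0.58  -0.234  0.108]
328 155 [ 0.596 -0.177  0.093]
281 365 [0.663 0.377 0.048]
245 205 [0.78  0.038 0.123]
318 213 [ 0.615 -0.053 -0.   ]
305 115 [ 0.673 -0.383  0.065]
```

View pics/crop1.png

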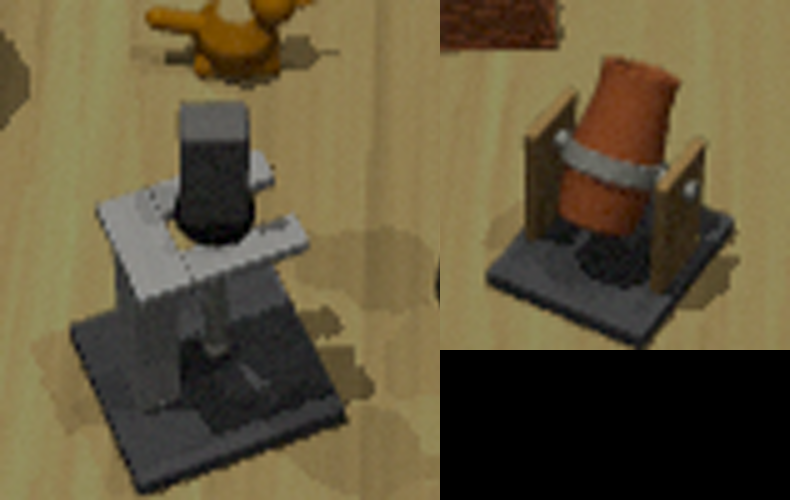

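The crop shows the stand wand with its grey handle, collar on white prongs and thin rod, handle top at z=0.19 as expected. The two look-alikes have tops at 0.24, so they are larger and rejected. The jar sits in its clamp at right. Now the precise geometry from depth.

```bash
cat > fit.py <<'E'
from h import *
from scipy.optimize import least_squares
def cloud(files):
    p=[];P=[]
    for f in files:
        a=np.load(f); m=np.isfinite(a['P'][...,0]); p.append(a['p'][m]); P.append(a['P'][m])
    return np.vstack(p).astype(float),np.vstack(P)
def box(P,c,r,z0,z1): return (np.hypot(*(P[:,:2]-c).T)<r)&(P[:,2]>z0)&(P[:,2]<z1)
def rect(Q):
    (c,s,a)=cv2.minAreaRect(Q[:,:2].astype(np.float32)); return np.round(c,4),np.round(s,4),round(a,1)
def report(files):
    p,P=cloud(files); sat=p.max(1)-p.min(1)
    m=box(P,(.62,.175),.09,.120,.130)&(sat<40); print('prongs',m.sum(),rect(P[m]),np.median(P[m],0).round(4))
    m=box(P,(.62,.175),.05,.183,.196)&(sat<40); print('handle top',m.sum(),rect(P[m]),np.median(P[m],0).round(4),P[m].mean(0).round(4))
    m=box(P,(.62,.175),.1,.008,.016); print('base',m.sum(),rect(P[m]))
    m=box(P,(.60,-.20),.1,.004,.02)&(sat<40); print('jar base',m.sum(),rect(P[m]),np.median(P[m],0).round(4))
    hsv=cv2.cvtColor(p.astype(np.uint8)[None],cv2.COLOR_RGB2HSV)[0].astype(int)
    m=box(P,(.60,-.20),.09,.03,.16)&((hsv[:,0]<11)|(hsv[:,0]>174))&(hsv[:,1]>120); J=P[m]; print('jar',m.sum(),J.min(0).round(3),J.max(0).round(3))
    m=box(P,(.60,-.20),.09,.07,.1)&(hsv[:,0]>=12)&(hsv[:,0]<25)&(abs(P[:,2]-.092)<.003); print('cheek tops',m.sum(), rect(P[m]) if m.sum()>4 else '')
    return p,P,J,hsv
if __name__=='__main__':
    import sys; report(sys.argv[1:])
E
for f in side top; do echo $f; python3 fit.py $f.npz; done
python3 - <<'E'
from h import *
for f in ('side','top'):
    P=np.load(f+'.npz')['P'];P=P[np.isfinite(P[...,0])]
    for n,c in dict(cowbell=(.67,-.39),toaster=(.75,-.5),decoys=(.5,.18),lantern=(.78,.03),whistle=(.62,-.03)).items():
        m=(np.hypot(*(P[:,:2]-c).T)<.1)&(P[:,2]>.02); Q=P[m]; print(f,n,len(Q),*( (Q.min(0).round(3),Q.max(0).round(3)) if len(Q) else ()))
E
```

```text
side
prongs 541 (array([0.6201, 0.1811]), array([0.0763, 0.054 ]), 25.8) [0.6288 0.1893 0.1239]
handle top 123 (array([0.6147, 0.1772]), array([0.026, 0.022]), 3.1) [0.6141 0.1779 0.1883] [0.6145 0.1776 0.188 ]
base 1135 (array([0.6193, 0.1804]), array([0.1005, 0.0923]), 26.4)
jar base 668 (array([ 0.5928, -0.1913]), array([0.1132, 0.1042]), 63.2) [ 0.5959 -0.17    0.0107]
jar 201 [ 0.563 -0.23   0.044] [ 0.624 -0.154  0.129]
cheek tops 83 (array([ 0.5918, -0.1917]), array([0.0451, 0.0876]), 63.8)
top
prongs 269 (array([0.6221, 0.1792]), array([0.0764, 0.052 ]), 25.9) [0.6259 0.1827 0.126 ]
handle top 73 (array([0.6159, 0.175 ]), array([0.0272, 0.0204]), 1.7) [0.6166 0.1735 0.19  ] [0.6157 0.1743 0.19  ]
base 420 (array([0.6374, 0.1842]), array([0.1373, 0.1641]), 28.2)
jar base 495 (array([ 0.5884, -0.1901]), array([0.1123, 0.1139]), 62.9) [ 0.5819 -0.1709  0.0132]
jar 297 [ 0.56  -0.233  0.044] [ 0.616 -0.159  0.136]
cheek tops 67 (array([ 0.5938, -0.1919]), array([0.045 , 0.0868]), 63.1)
side cowbell 493 [ 0.639 -0.422  0.02 ] [ 0.71  -0.366  0.102]
side toaster 2745 [ 0.671 -0.599  0.02 ] [ 0.85  -0.412  0.159]
side decoys 2097 [0.467 0.113 0.02 ] [0.599 0.248 0.244]
side lantern 1373 [ 0.747 -0.022  0.02 ] [0.832 0.063 0.169]
side whistle 252 [ 0.578 -0.028  0.02 ] [0.661 0.011 0.056]
top cowbell 373 [ 0.64  -0.421  0.02 ] [ 0.707 -0.372  0.107]
top toaster 2518 [ 0.67 -0.6   0.02] [ 0.85  -0.496  0.164]
top decoys 604 [0.469 0.103 0.021] [0.6   0.243 0.248]
top lantern 659 [ 0.748 -0.023  0.02 ] [0.832 0.059 0.172]
top whistle 154 [ 0.581 -0.03   0.022] [0.66  0.009 0.059]
```

Prongs, base and handle agree on the stand:
- Seat near (0.6155, 0.1775), stand yaw about 26°.
- Handle's long side yaw about 2°, its top at 0.19 as expected.

Jar hinge near (0.593, -0.1915), leaning toward azimuth 243.5°. First move: raise the tool and go over the stand.

Emit:
carry_out:
  commands:
    - [1, 0, 0, -1, 0, 0, 0]
    - [1, 0, 0, -1, 0, 0, 0]
    - [1, -0.5, -0.2, -1, 0, 0, 0]
    - [1, -0.8, -0.4, -1, 0, 0, 0]
    - [1, -0.8, -0.4, -1, 0, 0, 0]
    - [1, -0.8, -0.4, -0.5, 0, 0, 0]
    - [1, -0.8, -0.4, 0, 0, 0, 0]
    - [1, -0.8, -0.4, 0, 0, 0, 0]

```text
clock: 0.9
position: [0.3066, 0.4932, 0.3644]
ee_rot: [0.562, 3.091, 0.0]
force: [0.4, -0.3, -0.4]
width: 1.002
gripper_force: 0.0
```

Emit:
carry_out:
  commands:
    - [1, -0.8, -0.4, 0, 0, 0, 0]
    - [1, -0.8, -0.4, 0, 0, 0, 0]
    - [1, -0.8, -0.4, 0, 0, 0, 0]
    - [1, -0.8, -0.4, 0, 0, 0, 0]
    - [1, -0.8, -0.4, 0, 0, 0, 0]
    - [1, -0.8, -0.4, 0, 0, 0, 0]
    - [1, -0.8, -0.4, 0, 0, 0, 0]
    - [1, -0.8, -0.4, 0, 0, 0, 0]

```text
clock: 1.7
position: [0.428, 0.3618, 0.3639]
ee_rot: [-0.562, -3.09, 0.001]
force: [0.4, -0.0, -0.5]
width: 0.999
gripper_force: 0.0
```

Emit:
carry_out:
  commands:
    - [1, -0.8, -0.4, 0, 0, 0, 0]
    - [1, -0.8, -0.4, 0, 0, 0, 0]
    - [1, -0.8, -0.4, 0, 0, 0, 0]
    - [1, -0.8, -0.4, 0, 0, 0, -0.8]
    - [1, -0.8, -0.4, 0, 0, 0, -0.8]
    - [1, -0.8, -0.4, 0, 0, 0, -0.8]
    - [1, 0, 0, 0, 0, 0, -0.8]
    - [1, 0, 0, 0, 0, 0, -0.8]

```text
clock: 2.5
position: [0.5229, 0.2672, 0.3636]
ee_rot: [0.065, -3.14, 0.001]
force: [-0.1, 0.4, 0.0]
width: 0.996
gripper_force: 0.0
```

```bash
python3 - <<'E'
from h import *
p,P,C,K=grab('wrist'); np.savez('w1.npz',p=p,P=P,C=C,K=K); cv2.imwrite('pics/w1.png',p[...,::-1]); print(C.round(3).tolist(),arm.observe()['joints'].round(2))
E
python3 fit.py w1.npz
```

```text
[[-0.042, 0.952, 0.302, 0.44], [0.999, 0.04, 0.012, 0.264], [-0.001, 0.303, -0.953, 0.52], [0.0, 0.0, 0.0, 1.0]] [-0.69  0.29  0.17  1.45 -0.05  1.4   1.1 ]
prongs 1123 (array([0.6199, 0.1795]), array([0.0759, 0.0517]), 26.1) [0.6151 0.1881 0.1239]
handle top 208 (array([0.6142, 0.1794]), array([0.0279, 0.0118]), 3.1) [0.6132 0.1796 0.1884] [0.6135 0.1795 0.188 ]
base 1641 (array([0.6192, 0.1785]), array([0.0996, 0.0903]), 25.9)
jar base 2049 (array([ 0.5926, -0.1931]), array([0.1112, 0.1022]), 62.7) [ 0.5917 -0.1696  0.0109]
jar 1175 [ 0.547 -0.225  0.033] [ 0.635 -0.154  0.11 ]
cheek tops 344 (array([ 0.5931, -0.1903]), array([0.0471, 0.0903]), 67.2)
```

View pics/w1.png

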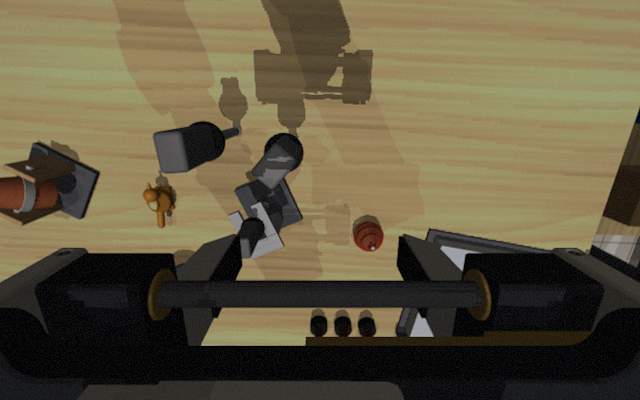

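Emit:
carry_out:
  commands:
    - [1, -0.7, -0.75, 0, 0, 0, 0]
    - [1, -0.7, -0.75, 0, 0, 0, 0]
    - [1, -0.7, -0.75, 0, 0, 0, 0]
    - [1, -0.7, -0.75, 0, 0, 0, 0]
    - [1, -0.7, -0.75, 0, 0, 0, 0]
    - [1, 0, 0, 1, 0, 0, 0]
    - [1, 0, 0, 1, 0, 0, 0]
    - [1, 0, 0, 0, 0, 0, 0]

```text
clock: 3.35
position: [0.6118, 0.1776, 0.3105]
ee_rot: [0.061, -3.135, 0.003]
force: [0.3, 0.5, 0.0]
width: 1.0
gripper_force: 0.0
```

```bash
cat > go.py <<'E'
from h import *
import sys
def need(t,Rt=None):
    s=arm.observe(); R=Ro.from_rotvec(s['ee_rot'])
    print('pos',s['position'].round(4),'joints',s['joints'].round(2))
    print('shift units (tool)',(R.inv().apply(np.array(t)-s['position'])/.025).round(2))
    if Rt is not None: print('turn units (tool)',((R.inv()*Rt).as_rotvec()/.1).round(2))
if __name__=='__main__':
    a=[float(x) for x in sys.argv[1:]]
    need(a[:3], Ro.from_rotvec(a[3:]) if len(a)>3 else None)
E
python3 - <<'E'
from go import *
y=np.radians(2.0)
# tool y at azimuth 92, z down
R=np.array([[-np.cos(y),-np.sin(y),0],[-np.sin(y),np.cos(y),0],[0,0,-1.]]).T
need([.615,.177,.147],Ro.from_matrix(R))
E
```

```text
pos [0.6118 0.1776 0.3105] joints [-0.51  0.41  0.21  1.42 -0.09  1.33  1.32]
shift units (tool) [-0.17 -0.01  6.54]
turn units (tool) [-0.02 -0.06  0.04]
```

Emit:
carry_out:
  commands:
    - [1, -0.1, 0, 0.8, 0, 0, 0]
    - [1, 0, 0, 1, 0, 0, 0]
    - [1, 0, 0, 1, 0, 0, 0]
    - [1, 0, 0, 1, 0, 0, 0]
    - [1, 0, 0, 0.8, 0, 0, 0]
    - [1, 0, 0, 0, 0, 0, 0]

```text
clock: 3.95
position: [0.6148, 0.1782, 0.1975]
ee_rot: [0.063, -3.137, 0.002]
force: [-0.6, -0.4, -0.3]
width: 0.999
gripper_force: 0.0
```

```bash
python3 go.py .615 .177 .147; python3 - <<'E'
from h import *
p,P,C,K=grab('wrist'); cv2.imwrite('pics/w2.png',p[200:400,80:560][...,::-1])
E
```

```text
pos [0.6148 0.1782 0.1975] joints [-0.5   0.49  0.2   1.58 -0.1   1.09  1.34]
shift units (tool) [-0.01 -0.04  2.02]
```

View pics/w2.png

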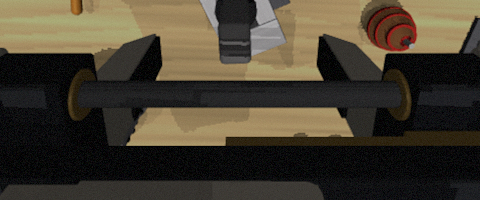

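The handle sits at crop (236,40), centred between the fingers. I'll descend and close.

Emit:
carry_out:
  commands:
    - [1, 0, -0.04, 0.7, 0, 0, 0]
    - [1, 0, 0, 0.7, 0, 0, 0]
    - [1, 0, 0, 0.6, 0, 0, 0]
    - [1, 0, 0, 0, 0, 0, 0]
    - [0, 0, 0, 0, 0, 0, 0]
    - [0, 0, 0, 0, 0, 0, 0]
    - [0, 0, 0, 0, 0, 0, 0]
    - [0, 0, 0, 0, 0, 0, 0]
  squeeze: 25

```text
clock: 4.8
position: [0.6166, 0.1772, 0.15]
ee_rot: [-0.063, 3.14, 0.001]
force: [0.1, -0.0, -0.2]
width: 0.706
gripper_force: 0.0
```

Emit:
carry_out:
  commands:
    - [0, 0, 0, 0, 0, 0, 0]
    - [0, 0, 0, 0, 0, 0, 0]
    - [0, 0, 0, 0, 0, 0, 0]
    - [0, 0, 0, 0, 0, 0, 0]

```text
clock: 5.2
position: [0.6161, 0.1771, 0.1492]
ee_rot: [0.063, -3.141, -0.0]
force: [0.7, -0.3, -0.3]
width: 0.351
gripper_force: 0.0
```

Emit:
carry_out:
  commands:
    - [0, 0, 0, 0, 0, 0, 0]
    - [0, 0, 0, 0, 0, 0, 0]
    - [0, 0, 0, 0, 0, 0, 0]
    - [0, 0, 0, 0, 0, 0, 0]

```text
clock: 5.6
position: [0.6161, 0.177, 0.1492]
ee_rot: [0.063, -3.141, 0.0]
force: [0.7, 0.3, 0.2]
width: 0.217
gripper_force: 25.0
```

```bash
python3 go.py .615 .177 .147; python3 -c "
from cell import arm; s=arm.observe(); print(s['ee_rot'],s['width'],s['gripper_force'],s['force'])"
```

```text
pos [0.6161 0.177  0.1492] joints [-0.49  0.53  0.19  1.63 -0.11  0.99  1.35]
shift units (tool) [0.05 0.   0.09]
[ 6.29096106e-02 -3.14086754e+00  2.25882095e-04] 0.21667541722339304 24.993470907211304 [0.7160539  0.2502736  0.20254553]
```

Grasped: 20 mm opening and 25 N grip. Lift, and meanwhile fit the jar's tilt from the clouds.

Emit:
carry_out:
  commands:
    - [0, 0, 0, -0.5, 0, 0, 0]
    - [0, 0, 0, -0.8, 0, 0, 0]
    - [0, 0, 0, -1, 0, 0, 0]
    - [0, 0, 0, -1, 0, 0, 0]
    - [0, 0, 0, -1, 0, 0, 0]
    - [0, 0, 0, -1, 0, 0, 0]
    - [0, 0, 0, -1, 0, 0, 0]
    - [0, 0, 0, -1, 0, 0, 0]

```text
clock: 6.4
position: [0.6159, 0.1771, 0.3338]
ee_rot: [-0.063, 3.14, 0.001]
force: [-0.6, -0.5, -1.4]
width: 0.218
gripper_force: 25.0
```

```bash
cat > jar.py <<'E'
from fit import *
import sys
def fitjar(files,verbose=True):
    p,P=cloud(files)
    hsv=cv2.cvtColor(p.astype(np.uint8)[None],cv2.COLOR_RGB2HSV)[0].astype(int)
    J=P[box(P,(.60,-.20),.09,.03,.16)&((hsv[:,0]<11)|(hsv[:,0]>174))&(hsv[:,1]>120)]
    def f(x):
        th,az=x[:2]; d=np.array([np.sin(th)*np.cos(az),np.sin(th)*np.sin(az),np.cos(th)])
        v=J-np.array([x[2],x[3],.075]); t=v@d; r=np.linalg.norm(v-t[:,None]*d,axis=1)
        return (r-(x[4]+x[5]*t/.05+x[6]*(t/.05)**2))*1e3
    s=least_squares(f,[.63,np.radians(243.5),.593,-.192,.025,0,0],loss='soft_l1')
    th,az=s.x[:2]; d=np.array([np.sin(th)*np.cos(az),np.sin(th)*np.sin(az),np.cos(th)])
    t=(J-np.array([s.x[2],s.x[3],.075]))@d
    print(files,len(J),'th %.3f az %.1f'%(th,np.degrees(az)),s.x[2:].round(4),'t',np.percentile(t,[.5,99.5]).round(4),'med res mm',np.median(abs(f(s.x))).round(2))
for fs in (['side.npz'],['top.npz'],['w1.npz'],['side.npz','top.npz'],['side.npz','top.npz','w1.npz']): fitjar(fs)
E
python3 jar.py
```

```text
['side.npz'] 201 th 0.541 az 240.9 [ 0.5926 -0.193   0.0243 -0.0022 -0.0044] t [-0.0346  0.0525] med res mm 1.39
['top.npz'] 297 th 0.583 az 241.7 [ 0.5946 -0.1898  0.0218 -0.0008 -0.0021] t [-0.0292  0.0584] med res mm 1.17
['w1.npz'] 1175 th 0.563 az 240.3 [ 0.5921 -0.1947  0.0257 -0.0028 -0.0099] t [-0.0363  0.0286] med res mm 0.63
['side.npz', 'top.npz'] 498 th 0.573 az 242.9 [ 0.5936 -0.1902  0.0221 -0.0008 -0.0028] t [-0.0334  0.0579] med res mm 1.33
['side.npz', 'top.npz', 'w1.npz'] 1673 th 0.535 az 241.0 [ 0.5926 -0.1931  0.0239 -0.0023 -0.0044] t [-0.0351  0.0556] med res mm 0.97
```

Emit:
carry_out:
  commands:
    - [0, 0.1, -0.4, -0.5, 0, 0, 0]
    - [0, 0.2, -0.8, -0.5, 0, 0, 0]
    - [0, 0.2, -0.9, 0, 0, 0, 0]
    - [0, 0.2, -0.9, 0, 0, 0, 0]
    - [0, 0.2, -0.9, 0, 0, 0, 0]
    - [0, 0.2, -0.9, 0, 0, 0, 0]
    - [0, 0.2, -0.9, 0, 0, 0, 0]
    - [0, 0.2, -0.9, 0, 0, 0, 0]

```text
clock: 7.2
position: [0.5839, 0.0076, 0.3564]
ee_rot: [0.06, -3.14, 0.001]
force: [-0.3, -0.2, -0.7]
width: 0.216
gripper_force: 25.0
```

Emit:
carry_out:
  commands:
    - [0, 0.2, -0.9, 0, 0, 0, 0]
    - [0, 0.2, -0.9, 0, 0, 0, 0]
    - [0, 0.2, -0.9, 0, 0, 0, 0]
    - [0, 0.2, -0.9, 0, 0, 0, 0]
    - [0, 0.2, -0.9, 0, 0, 0, 0]
    - [0, 0.2, -0.9, 0, 0, 0, 0]
    - [0, 0.2, -0.9, 0, 0, 0, 0]
    - [0, 0, 0, 0, 0, 0, 0]

```text
clock: 8.0
position: [0.5539, -0.154, 0.3567]
ee_rot: [0.051, -3.14, 0.003]
force: [0.1, -0.8, -1.6]
width: 0.217
gripper_force: 25.0
```

```bash
cat > tgt.py <<'E'
from go import *
# tip pose on the jar axis: O hinge, th, az ; h = tip height over floor along axis ; wand in tool frame: tip at (ox,oy,L)
def target(h,th,az,O,off=(-.0012,0,.1302),wz=np.array([0,0,-1.])):
    az=np.radians(az); d=np.array([np.sin(th)*np.cos(az),np.sin(th)*np.sin(az),np.cos(th)])
    y=np.radians(2.3); R0=np.array([[-np.cos(y),-np.sin(y),0],[-np.sin(y),np.cos(y),0],[0,0,-1.]]).T
    hinge=np.cross([0,0,1],d)/np.sin(th)
    R=Ro.from_rotvec(hinge*th)*Ro.from_matrix(R0)
    F=np.array(O)-.028*d
    t=F+h*d-R.apply(off)
    need(t,R); return t,R
E
python3 -c "
from tgt import *
t,R=target(.15,.57,242,(.593,-.1915,.075)); print(t)"
```

```text
pos [ 0.5539 -0.154   0.3567] joints [-0.08  0.28  0.35  1.51 -0.09  1.38  1.88]
shift units (tool) [ 1.24 -6.26  2.8 ]
turn units (tool) [-4.95 -2.87 -0.07]
[ 0.52795308 -0.31162858  0.28700071]
```

Emit:
carry_out:
  commands:
    - [0, 0.2, -0.8, 0, 0, 0, 0]
    - [0, 0.2, -0.9, 0, 0, 0, 0]
    - [0, 0.2, -0.9, 0, 0, 0, 0]
    - [0, 0.2, -0.9, 0, -0.5, -0.3, 0]
    - [0, 0.2, -0.9, 0, -0.5, -0.3, 0]
    - [0, 0.2, -0.9, 0, -0.5, -0.3, 0]
    - [0, 0, -0.5, 0.2, -0.5, -0.3, 0]
    - [0, 0, 0, 0, 0, 0, 0]

```text
clock: 8.8
position: [0.5296, -0.2976, 0.3445]
ee_rot: [-0.048, 3.012, 0.307]
force: [-1.2, 0.0, -1.5]
width: 0.215
gripper_force: 25.0
```

Emit:
carry_out:
  commands:
    - [0, 0, 0, 0, -0.5, -0.3, 0]
    - [0, 0, 0, 0, -0.5, -0.3, 0]
    - [0, 0, 0, 0, -0.5, -0.3, 0]
    - [0, 0, 0, 0, -0.5, -0.3, 0]
    - [0, 0, 0, 0, -0.4, -0.2, 0]
    - [0, 0, 0, 0, 0, 0, 0]

```text
clock: 9.4
position: [0.5317, -0.2938, 0.3452]
ee_rot: [-0.054, 2.821, 0.643]
force: [0.2, 0.1, -1.8]
width: 0.214
gripper_force: 25.0
```

```bash
python3 -c "
from tgt import *
t,R=target(.15,.57,242,(.593,-.1915,.075)); print(t)"
```

```text
pos [ 0.5317 -0.2938  0.3452] joints [ 0.48  0.42  0.35  1.46 -0.62  1.49  2.53]
shift units (tool) [ 0.7  -1.61  1.69]
turn units (tool) [-0.52 -0.29 -0.02]
[ 0.52795308 -0.31162858  0.28700071]
```

```bash
sed -i 's/wz=np.array(\[0,0,-1.\])/roll=.35/; s/\*Ro.from_matrix(R0)$/*Ro.from_matrix(R0)*Ro.from_rotvec([0,0,roll])/' tgt.py; python3 -c "
from tgt import *
t,R=target(.15,.57,242,(.593,-.1915,.075)); print(t)"
```

```text
pos [ 0.5317 -0.2938  0.3452] joints [ 0.48  0.42  0.35  1.46 -0.62  1.49  2.53]
shift units (tool) [ 0.7  -1.6   1.69]
turn units (tool) [-0.56 -0.19  3.48]
[ 0.52798016 -0.31126923  0.28721224]
```

Emit:
carry_out:
  commands:
    - [0, 0, 0, 0, -0.3, -0.2, 0]
    - [0, 0, 0, 0, -0.2, -0.1, 0.5]
    - [0, 0, 0, 0, 0, 0, 1]
    - [0, 0, 0, 0, 0, 0, 1]
    - [0, 0, 0, 0, 0, 0, 1]
    - [0, 0, 0, 0, 0, 0, 0]
    - [0, 0, 0, 0, 0, 0, 0]

```text
clock: 10.1
position: [0.5333, -0.2923, 0.3463]
ee_rot: [0.433, 2.814, 0.784]
force: [-0.8, -0.2, -1.7]
width: 0.222
gripper_force: 25.0
```

```bash
python3 -c "
from tgt import *
t,R=target(.15,.57,242,(.593,-.1915,.075)); print(t)
p,P,C,K=grab('wrist'); np.savez('w3.npz',p=p,P=P,C=C,K=K); cv2.imwrite('pics/w3.png',p[...,::-1])
def px(X):
    c=C[:3,:3].T@(np.array(X)-C[:3,3]); return (K@c/c[2])[:2].round()
print(px((.593-.0131,-.1915-.0247,.075+.0438)))"
```

```text
pos [ 0.5333 -0.2923  0.3463] joints [ 0.47  0.43  0.4   1.46 -0.69  1.53  2.24]
shift units (tool) [ 0.19 -1.92  1.58]
turn units (tool) [-0.02  0.02  0.06]
[ 0.52798016 -0.31126923  0.28721224]
[284. 164.]
```

View pics/w3.png

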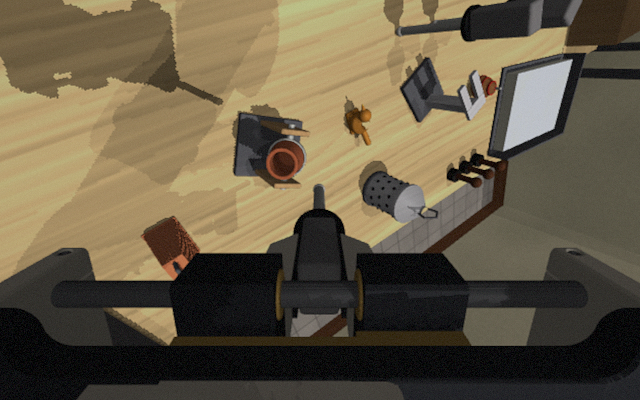

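The w3 view shows the jar mouth nearly end-on at (286,160), the predicted point (284,164), and the held wand's rod tip at (318,190). Next: fit the rim with depth, and check the wand rod in the tool frame.

```bash
cat > rim.py <<'E'
from fit import *
import sys
from h import *
def rim(f):
    a=np.load(f);P=a['P'];p=a['p'];C=a['C']
    th,az=.57,np.radians(242); d0=np.array([np.sin(th)*np.cos(az),np.sin(th)*np.sin(az),np.cos(th)]);O=np.array([.593,-.1915,.075])
    m=np.isfinite(P[...,0])&(np.linalg.norm(np.nan_to_num(P)-O,axis=2)<.09)
    hsv=cv2.cvtColor(p,cv2.COLOR_RGB2HSV).astype(int); m&=((hsv[...,0]<11)|(hsv[...,0]>174))&(hsv[...,1]>110)
    V=P[m]-O; t=V@d0; print('t pct',np.percentile(t,[1,50,90,99]).round(4))
    n=d0
    for i in range(6):
        t=V@n; top=V[(t>np.percentile(t,97)-.009) & (np.linalg.norm(V-np.outer(t,n),axis=1)<.035)]
        if i==0: top=V[t>.045]
        c=top.mean(0); nn=np.linalg.svd(top-c)[2][2]; nn*=np.sign(nn@n)
        res=(top-c)@nn; top=top[abs(res)<.003]; c=top.mean(0); n=np.linalg.svd(top-c)[2][2]; n*=np.sign(n@d0)
    print('rim n',len(top),'normal th %.3f az %.1f'%(np.arccos(n[2]),np.degrees(np.arctan2(n[1],n[0]))%360),'t',(c@n).round(4))
    e1=np.cross(n,[1,0,0]);e1/=np.linalg.norm(e1);e2=np.cross(n,e1)
    q=(top-c)@np.array([e1,e2]).T
    (cx,cy),r=cv2.minEnclosingCircle((q*1e3).astype(np.float32)); ce,sz,_=cv2.fitEllipse(cv2.convexHull((q*1e3).astype(np.float32)))
    for x,y in ((cx,cy),ce):
        M=O+c+(x*e1+y*e2)/1e3; v=M-O
        print('mouth',M.round(4),'r',round(r,1),np.round(sz,1),'-> from hinge: len %.4f th %.3f az %.1f'%(np.linalg.norm(v),np.arccos(v[2]/np.linalg.norm(v)),np.degrees(np.arctan2(v[1],v[0]))%360))
def wand(f):
    a=np.load(f);P=a['P'];C=a['C']
    s=arm.observe();R=Ro.from_rotvec(s['ee_rot']).as_matrix()
    Q=(P-s['position'])@R; Q=Q[np.isfinite(Q[...,0])]
    m=(np.hypot(Q[:,0],Q[:,1])<.02)&(Q[:,2]>.03)&(Q[:,2]<.14); Q=Q[m]
    for z0 in np.arange(.03,.135,.012):
        q=Q[(Q[:,2]>z0)&(Q[:,2]<z0+.012)]
        if len(q)>5: print('rod z %.3f'%z0,len(q),'y mid',((np.percentile(q[:,1],2)+np.percentile(q[:,1],98))/2).round(4),'x max',np.percentile(q[:,0],97).round(4))
    print('lowest z',np.percentile(Q[:,2],99.5).round(4))
rim(sys.argv[1]); wand(sys.argv[1])
E
python3 rim.py w3.npz
```

```text
t pct [-0.0295  0.0271  0.0522  0.0533]
rim n 327 normal th 0.599 az 243.3 t 0.0516
mouth [ 0.5783 -0.219   0.1163] r 21.5 [41.8 43. ] -> from hinge: len 0.0517 th 0.647 az 241.9
mouth [ 0.5782 -0.219   0.1162] r 21.5 [41.8 43. ] -> from hinge: len 0.0517 th 0.648 az 241.7
rod z 0.054 29 y mid -0.0011 x max 0.0066
rod z 0.066 59 y mid -0.001 x max 0.0066
rod z 0.078 51 y mid -0.001 x max 0.0066
rod z 0.090 41 y mid -0.0014 x max 0.0069
rod z 0.102 39 y mid -0.0015 x max 0.0069
rod z 0.114 56 y mid -0.001 x max 0.0078
lowest z 0.1254
```

Rim outer diameter is 42 mm (32 + 2×5) and mouth-to-hinge is 51.7 mm against 52 expected, so the fit is consistent. I'll use lean 0.615, azimuth 242.5°, anchored at the mouth.

```bash
sed -i 's/off=(-.0012,0,.1302)/off=(0,-.0005,.130)/' tgt.py; cat > j.py <<'E'
from tgt import *
import sys
target(float(sys.argv[1]),.615,242.5,(.5922,-.1924,.0738))
E
python3 j.py .10
```

```text
pos [ 0.5332 -0.2925  0.3463] joints [ 0.47  0.43  0.4   1.46 -0.69  1.53  2.24]
shift units (tool) [ 0.2  -2.32  3.61]
turn units (tool) [-0.47 -0.    0.07]
```

Emit:
carry_out:
  commands:
    - [0, 0, -0.5, 0, -0.47, 0, 0.07]
    - [0, 0.1, -0.9, 0.3, 0, 0, 0]
    - [0, 0.1, -0.9, 0.7, 0, 0, 0]
    - [0, 0, 0, 0.7, 0, 0, 0]
    - [0, 0, 0, 0.5, 0, 0, 0]
    - [0, 0, 0, 0, 0, 0, 0]
    - [0, 0, 0, 0, 0, 0, 0]

```text
clock: 10.85
position: [0.5304, -0.3087, 0.2692]
ee_rot: [0.438, 2.788, 0.851]
force: [-0.0, -0.3, -1.2]
width: 0.218
gripper_force: 25.0
```

```bash
python3 j.py .10; python3 -c "
from tgt import *
p,P,C,K=grab('wrist'); np.savez('w4.npz',p=p,P=P,C=C,K=K); cv2.imwrite('pics/w4.png',cv2.resize(p[80:260,200:440],None,fx=3,fy=3)[...,::-1])"; python3 rim.py w4.npz
```

```text
pos [ 0.5304 -0.3087  0.2692] joints [ 0.53  0.52  0.38  1.54 -0.75  1.45  2.37]
shift units (tool) [-0.01 -0.19  1.35]
turn units (tool) [ 0.01  0.   -0.02]
t pct [-0.0295  0.0242  0.052   0.0531]
rim n 367 normal th 0.590 az 243.5 t 0.0515
mouth [ 0.5782 -0.219   0.1161] r 21.5 [42.5 42.6] -> from hinge: len 0.0516 th 0.650 az 241.7
mouth [ 0.5781 -0.219   0.1161] r 21.5 [42.5 42.6] -> from hinge: len 0.0516 th 0.651 az 241.6
rod z 0.054 31 y mid -0.001 x max 0.0068
rod z 0.066 52 y mid -0.0009 x max 0.0069
rod z 0.078 53 y mid -0.0009 x max 0.0069
rod z 0.090 43 y mid -0.0013 x max 0.0071
rod z 0.102 39 y mid -0.0014 x max 0.0072
rod z 0.114 51 y mid -0.0009 x max 0.008
lowest z 0.1262
```

View pics/w4.png

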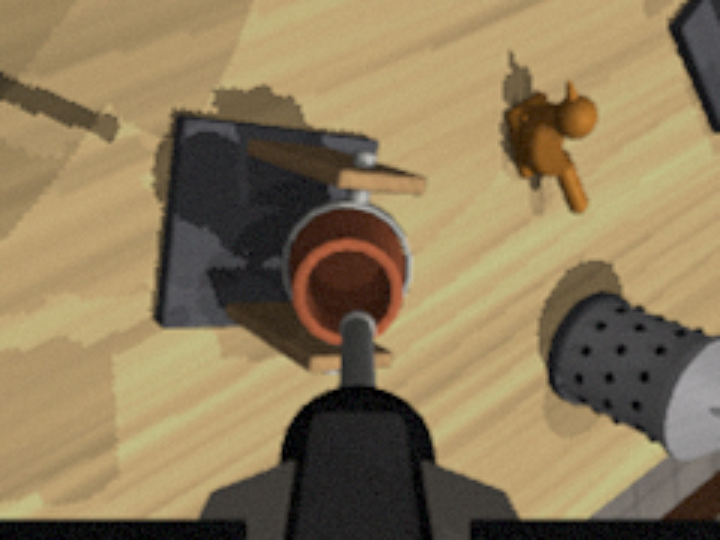

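Tip at crop (358,325), just above the mouth whose centre is (350,290), so the alignment is good. I'll use the wand's wrist-measured offset so jar and wand share one calibration.

```bash
sed -i 's/off=(0,-.0005,.130)/off=(.0015,-.001,.130)/' tgt.py; python3 j.py .08
```

```text
pos [ 0.5304 -0.3093  0.2695] joints [ 0.53  0.52  0.38  1.54 -0.75  1.45  2.37]
shift units (tool) [-0.06 -0.16  2.17]
turn units (tool) [ 0.    0.01 -0.02]
```

Emit:
carry_out:
  commands:
    - [0, -0.06, -0.16, 0.4, 0, 0, 0]
    - [0, 0, 0, 0.5, 0, 0, 0]
    - [0, 0, 0, 0.4, 0, 0, 0]
    - [0, 0, 0, 0.4, 0, 0, 0]
    - [0, 0, 0, 0.4, 0, 0, 0]
    - [0, 0, 0, 0, 0, 0, 0]
    - [0, 0, 0, 0, 0, 0, 0]

```text
clock: 11.6
position: [0.5446, -0.2856, 0.2234]
ee_rot: [0.441, 2.789, 0.851]
force: [-0.3, -1.2, -0.7]
width: 0.218
gripper_force: 25.0
```

```bash
python3 j.py .011
```

```text
pos [ 0.5446 -0.2856  0.2234] joints [ 0.5   0.55  0.36  1.61 -0.78  1.36  2.4 ]
shift units (tool) [-0.02  0.01  2.78]
turn units (tool) [ 0.01 -0.   -0.04]
```

Emit:
carry_out:
  commands:
    - [0, 0, 0, 0.3, 0, 0, 0]
    - [0, 0, 0, 0.4, 0, 0, 0]
    - [0, 0, 0, 0.4, 0, 0, 0]
    - [0, 0, 0, 0.4, 0, 0, 0]
    - [0, 0, 0, 0.4, 0, 0, 0]
    - [0, 0, 0, 0.2, 0, 0, 0]
    - [0, 0, 0, 0, 0, 0, 0]
    - [0, 0, 0, 0, 0, 0, 0]

```text
clock: 12.4
position: [0.5586, -0.2591, 0.1807]
ee_rot: [0.441, 2.788, 0.851]
force: [0.4, 0.5, -1.7]
width: 0.215
gripper_force: 25.0
```

```bash
python3 j.py .011
```

```text
pos [ 0.5586 -0.2591  0.1807] joints [ 0.47  0.58  0.34  1.67 -0.82  1.26  2.43]
shift units (tool) [-0.01  0.02  0.7 ]
turn units (tool) [ 0.    0.   -0.04]
```

Then the last 17 mm, and hold for more than a second.

Emit:
carry_out:
  commands:
    - [0, 0, 0, 0.3, 0, 0, 0]
    - [0, 0, 0, 0.25, 0, 0, 0]
    - [0, 0, 0, 0.13, 0, 0, 0]
    - [0, 0, 0, 0, 0, 0, 0]
    - [0, 0, 0, 0, 0, 0, 0]
    - [0, 0, 0, 0, 0, 0, 0]
    - [0, 0, 0, 0, 0, 0, 0]
    - [0, 0, 0, 0, 0, 0, 0]

```text
clock: 13.2
position: [0.5631, -0.2504, 0.1669]
ee_rot: [0.441, 2.788, 0.851]
force: [-0.4, 0.4, -1.0]
width: 0.216
gripper_force: 25.0
```

```bash
python3 j.py .011; python3 -c "
from tgt import *
p,P,C,K=grab('wrist'); np.savez('w5.npz',p=p,P=P,C=C,K=K)"; python3 rim.py w5.npz
```

```text
pos [ 0.5631 -0.2504  0.1669] joints [ 0.46  0.59  0.33  1.69 -0.83  1.23  2.44]
shift units (tool) [-0.02  0.02  0.02]
turn units (tool) [ 0.01  0.01 -0.04]
t pct [-0.0286  0.0282  0.052   0.0531]
rim n 590 normal th 0.598 az 242.4 t 0.0516
mouth [ 0.5779 -0.2187  0.1163] r 21.4 [41.8 42.6] -> from hinge: len 0.0517 th 0.645 az 241.0
mouth [ 0.5777 -0.2186  0.1163] r 21.4 [41.8 42.6] -> from hinge: len 0.0517 th 0.646 az 240.6
rod z 0.054 337 y mid 0.0 x max 0.0191
rod z 0.066 103 y mid -0.0008 x max 0.0066
rod z 0.078 59 y mid -0.0008 x max 0.0066
rod z 0.090 47 y mid -0.0003 x max 0.0067
rod z 0.102 26 y mid 0.005 x max 0.0041
rod z 0.114 63 y mid 0.0026 x max -0.0089
rod z 0.126 107 y mid -0.0009 x max -0.0093
lowest z 0.1398
```

Emit:
carry_out:
  commands:
    - [0, 0, 0, 0, 0, 0, 0]
    - [0, 0, 0, 0, 0, 0, 0]
    - [0, 0, 0, 0, 0, 0, 0]
    - [0, 0, 0, 0, 0, 0, 0]
    - [0, 0, 0, 0, 0, 0, 0]
    - [0, 0, 0, 0, 0, 0, 0]
    - [0, 0, 0, 0, 0, 0, 0]
    - [0, 0, 0, 0, 0, 0, 0]

```text
clock: 14.05
position: [0.5631, -0.2502, 0.1668]
ee_rot: [0.441, 2.789, 0.851]
force: [-0.3, -0.4, -2.2]
width: 0.213
gripper_force: 25.0
```

Held over a second with no force, and the jar has not moved. I'll draw out along the axis.

Emit:
carry_out:
  commands:
    - [0, 0, 0, -0.3, 0, 0, 0]
    - [0, 0, 0, -0.5, 0, 0, 0]
    - [0, 0, 0, -0.6, 0, 0, 0]
    - [0, 0, 0, -0.6, 0, 0, 0]
    - [0, 0, 0, -0.6, 0, 0, 0]
    - [0, 0, 0, -0.6, 0, 0, 0]
    - [0, 0, 0, -0.7, 0, 0, 0]
    - [0, 0, 0, -0.8, 0, 0, 0]

```text
clock: 14.85
position: [0.5313, -0.3109, 0.2638]
ee_rot: [0.441, 2.789, 0.851]
force: [-0.3, -0.6, -1.4]
width: 0.217
gripper_force: 25.0
```

Emit:
carry_out:
  commands:
    - [0, 0, 0, -0.8, 0, 0, 0]
    - [0, 0, 0, -0.8, 0, 0, 0]
    - [0, 0, 0, -0.8, 0, 0, 0]
    - [0, 0, 0, -0.5, 0, 0, 0]
    - [0, 0, 0, 0, 0, 0, -0.8]
    - [0, 0, 0, 0, 0, 0, -0.8]
    - [0, 0, 0, 0, 0, 0, -0.6]
    - [0, 0, 0, 0, 0, 0, 0]

```text
clock: 15.65
position: [0.5122, -0.3476, 0.3221]
ee_rot: [0.129, 2.77, 0.8]
force: [-0.6, 1.4, -1.6]
width: 0.212
gripper_force: 25.0
```

```bash
python3 go.py .6161 .177 .345 .0629 -3.1409 .0002
```

```text
pos [ 0.5122 -0.3476  0.3221] joints [ 0.61  0.52  0.36  1.41 -0.71  1.58  2.55]
shift units (tool) [-0.97 18.28 11.11]
turn units (tool) [ 5.54  2.7  -1.29]
```

Emit:
carry_out:
  commands:
    - [0, 0, 0, -0.6, 0.7, 0.34, 0]
    - [0, 0, 0, -0.6, 0.7, 0.34, 0]
    - [0, 0, 0, 0, 0.7, 0.34, 0]
    - [0, 0, 0.4, 0, 0.7, 0.34, 0]
    - [0, 0, 0.6, 0, 0.7, 0.34, 0]
    - [0, 0, 0.6, 0, 0.7, 0.34, 0]
    - [0, 0, 0.6, 0, 0.7, 0.34, 0]
    - [0, 0, 0.6, 0, 0.6, 0.3, 0]

```text
clock: 16.45
position: [0.5104, -0.2931, 0.3622]
ee_rot: [-0.129, -3.106, -0.029]
force: [0.5, 0.1, -1.2]
width: 0.214
gripper_force: 25.0
```

```bash
python3 go.py .6161 .177 .345 .0629 -3.1409 .0002
```

```text
pos [ 0.5104 -0.2931  0.3622] joints [ 0.12  0.33  0.46  1.43 -0.15  1.45  2.06]
shift units (tool) [-2.67 19.08  0.92]
turn units (tool) [ 0.19 -0.32 -1.23]
```

Emit:
carry_out:
  commands:
    - [0, 0, 0.5, 0, 0.1, -0.15, -0.4]
    - [0, -0.1, 0.8, 0, 0.1, -0.15, -0.4]
    - [0, -0.2, 0.9, 0, 0, 0, -0.4]
    - [0, -0.2, 0.9, 0, 0, 0, 0]
    - [0, -0.2, 0.9, 0, 0, 0, 0]
    - [0, -0.2, 0.9, 0, 0, 0, 0]
    - [0, -0.2, 0.9, 0, 0, 0, 0]
    - [0, -0.2, 0.9, 0, 0, 0, 0]

```text
clock: 17.25
position: [0.5397, -0.1256, 0.362]
ee_rot: [0.058, -3.139, -0.004]
force: [-0.1, 0.1, -1.9]
width: 0.216
gripper_force: 25.0
```

Emit:
carry_out:
  commands:
    - [0, -0.2, 0.9, 0, 0, 0, 0]
    - [0, -0.2, 0.9, 0, 0, 0, 0]
    - [0, -0.2, 0.9, 0, 0, 0, 0]
    - [0, -0.2, 0.9, 0, 0, 0, 0]
    - [0, -0.2, 0.9, 0, 0, 0, 0]
    - [0, -0.2, 0.9, 0, 0, 0, 0]
    - [0, -0.2, 0.9, 0, 0, 0, 0]
    - [0, 0, 0.5, 0, 0, 0, 0]

```text
clock: 18.05
position: [0.5686, 0.0468, 0.3617]
ee_rot: [0.062, -3.138, -0.005]
force: [0.4, -0.2, -0.7]
width: 0.213
gripper_force: 25.0
```

```bash
python3 go.py .6161 .177 .345 .0629 -3.1409 .0002
```

```text
pos [0.5686 0.0468 0.3617] joints [-0.37  0.27  0.26  1.5  -0.07  1.39  1.51]
shift units (tool) [-2.11  5.13  0.68]
turn units (tool) [ 0.03 -0.03 -0.01]
```

Emit:
carry_out:
  commands:
    - [0, -0.3, 0.8, 0, 0, 0, 0]
    - [0, -0.4, 0.9, 0, 0, 0, 0]
    - [0, -0.4, 0.9, 0, 0, 0, 0]
    - [0, -0.4, 0.9, 0, 0, 0, 0]
    - [0, -0.4, 0.9, 0, 0, 0, 0]
    - [0, -0.2, 0.6, 0.3, 0, 0, 0]
    - [0, 0, 0, 0.4, 0, 0, 0]
    - [0, 0, 0, 0, 0, 0, 0]

```text
clock: 18.85
position: [0.6154, 0.1708, 0.3422]
ee_rot: [0.059, -3.135, 0.001]
force: [0.2, -1.0, -1.6]
width: 0.217
gripper_force: 25.0
```

```bash
python3 go.py .6161 .177 .158 .0629 -3.1409 .0002
```

```text
pos [0.6154 0.1708 0.3422] joints [-0.5   0.4   0.23  1.36 -0.09  1.4   1.33]
shift units (tool) [-0.08  0.25  7.37]
turn units (tool) [-0.   -0.06 -0.03]
```

Emit:
carry_out:
  commands:
    - [0, -0.08, 0.25, 0, 0, -0.06, -0.03]
    - [0, 0, 0, 0.6, 0, 0, 0]
    - [0, 0, 0, 0.8, 0, 0, 0]
    - [0, 0, 0, 0.5, 0, 0, 0]
    - [0, 0, 0, 0, 0, 0, 0]
    - [0, 0, 0, 0, 0, 0, 0]

```text
clock: 19.45
position: [0.6185, 0.1783, 0.2977]
ee_rot: [-0.064, 3.137, 0.002]
force: [-0.2, 0.5, -1.4]
width: 0.216
gripper_force: 25.0
```

```bash
python3 go.py .6161 .177 .158 .0629 -3.1409 .0002;  python3 -c "
from tgt import *
p,P,C,K=grab('wrist'); np.savez('w6.npz',p=p,P=P,C=C,K=K)"; python3 rim.py w6.npz | grep -E 'rod|low'; python3 fit.py w6.npz|head -1
```

```text
pos [0.6185 0.1783 0.2977] joints [-0.51  0.42  0.22  1.43 -0.09  1.3   1.33]
shift units (tool) [ 0.12 -0.06  5.59]
turn units (tool) [0.01 0.04 0.01]
rod z 0.054 29 y mid -0.0007 x max 0.0066
rod z 0.066 58 y mid -0.0006 x max 0.0069
rod z 0.078 50 y mid -0.0006 x max 0.007
rod z 0.090 46 y mid -0.001 x max 0.0071
rod z 0.102 37 y mid -0.001 x max 0.0069
rod z 0.114 55 y mid -0.0007 x max 0.0079
lowest z 0.1262
prongs 1863 (array([0.6205, 0.1794]), array([0.0763, 0.0517]), 25.9) [0.6193 0.1866 0.1238]rim.py:14: RuntimeWarning: Mean of empty slice.
  c=top.mean(0); nn=np.linalg.svd(top-c)[2][2]; nn*=np.sign(nn@n)
  ret = um.true_divide(
rim.py:15: RuntimeWarning: Mean of empty slice.
  res=(top-c)@nn; top=top[abs(res)<.003]; c=top.mean(0); n=np.linalg.svd(top-c)[2][2]; n*=np.sign(n@d0)
```

Emit:
carry_out:
  commands:
    - [0, 0.08, -0.04, 0.4, 0, 0.04, 0]
    - [0, 0, 0, 0.4, 0, 0, 0]
    - [0, 0, 0, 0.2, 0, 0, 0]
    - [0, 0, 0, 0, 0, 0, 0]
    - [0, 0, 0, 0, 0, 0, 0]

```text
clock: 20.0
position: [0.6163, 0.1776, 0.2719]
ee_rot: [0.065, -3.14, -0.001]
force: [-0.1, 0.4, -1.2]
width: 0.22
gripper_force: 25.0
```

```bash
python3 go.py .6164 .1773 .158 .0629 -3.1409 .0002
```

```text
pos [0.6163 0.1776 0.2719] joints [-0.5   0.43  0.21  1.47 -0.09  1.24  1.33]
shift units (tool) [-0.01 -0.02  4.56]
turn units (tool) [ 0.01 -0.01  0.01]
```

Emit:
carry_out:
  commands:
    - [0, 0, 0, 0.4, 0, 0, 0]
    - [0, 0, 0, 0.5, 0, 0, 0]
    - [0, 0, 0, 0.5, 0, 0, 0]
    - [0, 0, 0, 0.5, 0, 0, 0]
    - [0, 0, 0, 0.3, 0, 0, 0]
    - [0, 0, 0, 0, 0, 0, 0]

```text
clock: 20.6
position: [0.6155, 0.1774, 0.2153]
ee_rot: [0.065, -3.138, -0.0]
force: [-0.0, -0.0, -0.9]
width: 0.217
gripper_force: 25.0
```

```bash
python3 go.py .6164 .1773 .158 .0629 -3.1409 .0002
```

```text
pos [0.6155 0.1774 0.2153] joints [-0.5   0.47  0.2   1.56 -0.1   1.13  1.34]
shift units (tool) [-0.04 -0.01  2.29]
turn units (tool) [ 0.   -0.03  0.01]
```

Emit:
carry_out:
  commands:
    - [0, -0.03, 0, 0.5, 0, -0.02, 0]
    - [0, 0, 0, 0.5, 0, 0, 0]
    - [0, 0, 0, 0.5, 0, 0, 0]
    - [0, 0, 0, 0.4, 0, 0, 0]
    - [0, 0, 0, 0.3, 0, 0, 0]
    - [0, 0, 0, 0, 0, 0, 0]
    - [0, 0, 0, 0, 0, 0, 0]

```text
clock: 21.3
position: [0.6172, 0.1777, 0.1621]
ee_rot: [-0.065, 3.14, 0.002]
force: [-0.9, -0.0, -1.0]
width: 0.214
gripper_force: 25.0
```

```bash
python3 go.py .6164 .1773 .1495 .0629 -3.1409 .0002
```

```text
pos [0.6172 0.1777 0.1621] joints [-0.49  0.52  0.19  1.62 -0.11  1.01  1.35]
shift units (tool) [ 0.04 -0.02  0.5 ]
turn units (tool) [0.01 0.01 0.01]
```

Emit:
carry_out:
  commands:
    - [0, 0.03, 0, 0.25, 0, 0, 0]
    - [0, 0, 0, 0.15, 0, 0, 0]
    - [0, 0, 0, 0.08, 0, 0, 0]
    - [0, 0, 0, 0, 0, 0, 0]
    - [0, 0, 0, 0, 0, 0, 0]

```text
clock: 21.8
position: [0.6165, 0.1777, 0.1501]
ee_rot: [-0.065, 3.139, 0.002]
force: [-0.4, -0.6, -1.9]
width: 0.216
gripper_force: 25.0
```

Emit:
carry_out:
  commands:
    - [0, 0, 0, 0.04, 0, 0, 0]
    - [0, 0, 0, 0, 0, 0, 0]
    - [0.35, 0, 0, 0, 0, 0, 0]
    - [0.5, 0, 0, 0, 0, 0, 0]
    - [0.8, 0, 0, 0, 0, 0, 0]
    - [1, 0, 0, 0, 0, 0, 0]
    - [1, 0, 0, 0, 0, 0, 0]
    - [1, 0, 0, 0, 0, 0, 0]

```text
clock: 22.6
position: [0.6164, 0.1777, 0.149]
ee_rot: [-0.065, 3.14, 0.002]
force: [-0.1, 0.1, -0.3]
width: 0.688
gripper_force: 0.0
```

Emit:
carry_out:
  commands:
    - [1, 0, 0, 0, 0, 0, 0]
    - [1, 0, 0, 0, 0, 0, 0]
    - [1, 0, 0, -0.3, 0, 0, 0]
    - [1, 0, 0, -0.6, 0, 0, 0]
    - [1, 0, 0, -0.8, 0, 0, 0]
    - [1, 0, 0, -1, 0, 0, 0]
    - [1, 0, 0, -1, 0, 0, 0]
    - [1, 0, 0, -1, 0, 0, 0]

```text
clock: 23.4
position: [0.6162, 0.1775, 0.2682]
ee_rot: [-0.065, 3.139, 0.002]
force: [0.1, 0.2, 0.8]
width: 0.999
gripper_force: 0.0
```

Emit:
carry_out:
  commands:
    - [1, 0, 0, -1, 0, 0, 0]
    - [1, 0, 0, -1, 0, 0, 0]
    - [1, 0.5, 0, -0.5, 0, 0, 0]
    - [1, 1, 0, 0, 0, 0, 0]
    - [1, 1, 0, 0, 0, 0, 0]
    - [1, 0, 0, 0, 0, 0, 0]
    - [1, 0, 0, 0, 0, 0, 0]

```text
clock: 24.1
position: [0.553, 0.175, 0.3292]
ee_rot: [-0.066, 3.139, 0.002]
force: [0.0, -0.6, -0.0]
width: 0.995
gripper_force: 0.0
```

```bash
python3 -c "
from tgt import *
for n in ('side','wrist'):
    p,P,C,K=grab(n); np.savez(n+'9.npz',p=p,P=P,C=C,K=K)
    if n=='side': cv2.imwrite('pics/side9.png',cv2.resize(p[110:320,220:400],None,fx=2.8,fy=2.8)[...,::-1])
"; python3 fit.py side9.npz; python3 fit.py wrist9.npz
```

```text
prongs 540 (array([0.6201, 0.1809]), array([0.0763, 0.0538]), 26.3) [0.6299 0.1892 0.1239]
handle top 127 (array([0.6155, 0.1794]), array([0.0281, 0.0217]), 0.8) [0.6151 0.1801 0.1879] [0.6152 0.1798 0.1879]
base 1134 (array([0.6192, 0.1803]), array([0.1003, 0.0919]), 26.4)
jar base 355 (array([ 0.5953, -0.1923]), array([0.1337, 0.0814]), 49.2) [ 0.6205 -0.1712  0.011 ]
jar 86 [ 0.589 -0.207  0.053] [ 0.62  -0.154  0.119]
cheek tops 45 (array([ 0.6079, -0.1811]), array([0.0398, 0.096 ]), 36.1)
prongs 1267 (array([0.6199, 0.1794]), array([0.076 , 0.0518]), 26.4) [0.613  0.1874 0.124 ]
handle top 423 (array([0.6152, 0.1771]), array([0.0279, 0.0188]), 2.6) [0.6138 0.1772 0.1885] [0.6139 0.1772 0.1883]
base 2082 (array([0.6192, 0.1782]), array([0.0997, 0.09  ]), 25.9)
jar base 2273 (array([ 0.5918, -0.1925]), array([0.1103, 0.1   ]), 62.2) [ 0.5904 -0.1683  0.0109]
jar 2325 [ 0.544 -0.235  0.031] [ 0.638 -0.152  0.129]
cheek tops 431 (array([ 0.5924, -0.1917]), array([0.0471, 0.0882]), 62.9)
```

View pics/side9.png

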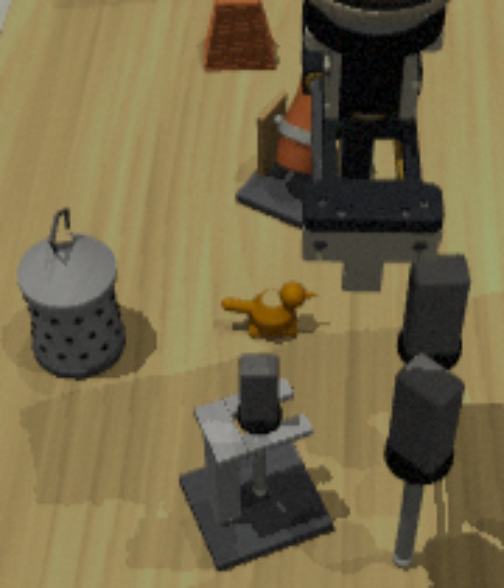

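The wand hangs upright in the stand, its collar on the prongs at crop (258,415), with the handle top at (0.615, 0.177, 0.188). The gripper is clear, so I'm handing in.

```bash
python3 -c "
from cell import arm; print(arm.sign_off())"
```

```text
the job is handed in; nothing more can be done
None
```

The wand was dipped to about 1 cm above the jar's bottom for over a second, drawn out, hung back upright in its fork stand and let go, and the job is handed in (no verdict was returned); the jar measured unmoved during the dip, and nothing looked disturbed in the final pictures.

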